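# Clamp the valve block for its check, then free it

### The arm

A 7-joint arm with a two-finger parallel gripper is mounted at the origin on the work surface. World frame = base frame: x ahead of the robot, y to its left, z up, the work surface at z = 0. Lengths are in m, angles in rad, forces in N, time in s.
With the tool pointing down it reaches from about 0.425 to 0.875 m from the base axis. Payload 4.7 kg.
Tool frame: the origin (TCP) lies on the centre line of the jaws, within the pads' length; the fingertips stand 8 mm ahead of it and the grasp point (between the pads) lies 11 mm behind it; z points along the fingers, y is the direction in which the jaws open and shut (so a half turn about z gives the same grasp; the last joint's range is limited). The gripper opens to 87 mm and grips with 3 to 60 N. Pads are 19 mm wide; open, the fingers measure 117 mm over their backs; the gripper's body (75 mm by 190 mm) begins 51 mm behind the grasp point.
Start: joints at [-1.129, 0.321, -0.07, 1.45, 0.023, 1.371, -0.057], TCP at [0.27, 0.591, 0.206] pointing down, gripper open.
Joint ranges: [-2.86, 2.86], [-0.3, 2.09], [-1.38, 1.24], [0.06, 2.45], [-1.56, 4.7], [0.09, 2.05], [-2.69, 2.69]. Speed limits (rad/s): [2.57, 2.57, 3.14, 3.14, 3.14, 3.14, 3.14].

### API

Orientations are given as a rotation vector (axis times angle).
In Python, from bench import ctrl, cams, workorder gives the robot as it stands. The module is installed in compiled form; this text tells all that it offers.
- The arm moves only by the tool carry_out, never from a script. Its argument "rows" is a list of rows, each an object with "offset": the shift along the tool's x, y, z in m, a list of three; "rot": the turn, a rotation vector about the tool's x, y, z in degrees, a list of three; "gripper": the opening, from 0 (shut) to 1 (fully open). In form: [{"offset": [dx, dy, dz], "rot": [rx, ry, rz], "gripper": gripper}, ...]. A call has 1 to 10 rows; each row shifts and turns the commanded pose from where the row before left it, along the tool's axes as they then stand; what a row does not reach is not made up. A row lasts 1/8 s, in which the tool goes at most 62.5 mm and 10.7 degrees, less where a joint would pass 70% of its speed; a pose out of reach is approached as far as the arm can. A call is refused whole if a number of a shift passes 0.0625 or a number of a turn 10.7, either way. A call with a gripper value outside its range is refused whole. The fingers move at their own pace and stop on an object; "grip_force" is the grip in N (left out, the last holds). Time passes only in rows, so rows that do not move let the fingers close. It gives the time, the measured TCP pose, the force and the opening at its end, in the units of the state.
- ctrl.get_state(): the state, without advancing time (a new reading comes with each control period).
- cams.get_image(name): name is "side" or "top" or "wrist"; returns a dict with "img" (420x560x3 uint8, red, green, blue), "vfov" (degrees; the focal length in pixels is half the picture's height over the tangent of half this angle, whatever the lens; pixels are square), "cx", "cy" (the principal point, pixels), "R" (3x3) and "t" (3): a world point X has camera coordinates R X + t. Camera axes: x right, y down, z forward; pixel columns grow to the right and rows downward; lengths in m; the calibration is good to about 2 mm. A picture is of the moment at which its call begins. There is no depth.
- workorder.close_job(): hands the job in, once; it reports no verdict.
The state is a dict: "time": time; "joint_positions": joint angles; "qd": joint speeds; "joint_torque": joint torques, N m; "position": TCP position; "tool_rot": TCP orientation; "ft_force": force on the tool from outside, world axes, zero at the start; "torque": the same for the moment, N m; "grip_width": opening from 0.0 (shut) to 1.0 (fully open).
Only numpy, scipy, OpenCV 4.12 (cv2) and the standard library are available. Lean on these libraries where they do the work, as an engineer would, in place of code of your own. Each camera call takes 0.05 s, during which the arm holds its last target.

### The job

Give the valve block its seat check: swing the toggle clamp of the nest that holds the valve block over centre and down onto the block, let go so that the clamp holds it by itself for at least two seconds, then swing that clamp back until it is fully open. Leave the block seated in its nest and do not work the clamp of the other nest, which holds a round pump head.

Things in the scene. Friction and masses are not known exactly. Their poses are not given: they have to be found in the camera images.
- nest: Fixed plate 190 x 84 x 12 mm with the block's seat and a toggle clamp. Origin: under the seat's middle, on the bench; z up; local x runs from seat to clamp hinge, y is parallel to the hinge. Hinge at x 75, z 68 mm between cheeks 36 mm wide, 78 high. The 16 mm wide arm ends in a 10 mm rod with a black barrel knob (26 mm diameter, 32 mm long along y, flat ends): pinch its ends across y from above.
- clamp (a joint): Swing q (rad) of that clamp: 0 = open, on its stop (start); about 1.6 = foot down on the block. Knob centre in the nest's frame, with p = 1.995 - q: x = 75 - 130 cos p, y = 0, z = 68 + 130 sin p mm (open: 128, 187; down: -45, 118). A spring drives it from dead centre (0.8) to either end and holds it; 3 to 5 N at the knob carries it over. A pinched knob still turns in the grip. Stops are rigid.
- idle_clamp (a joint): Swing of the like clamp on the other, otherwise equal nest, which holds an upright round dark pump head, 42 mm diameter. 0 = fully open (start). Not to be worked.
- block: The valve block, loose in the nest's seat: aluminium, 60 (x) x 44 (y) x 34 mm high, about 0.35 kg, two black coils on its +y side reaching 40 mm from the middle, two short white fittings on its -y side. Origin: centre of its underside, 12 mm above the bench when seated, straight above the nest's origin; its axes are then the nest's.
Mind the look-alikes: they are no part of the job. Leave any blue or orange look-alike of the block alone. What is shaped like the nest but orange is not meant.

How it is judged:
On the way:
1. the clamp is down on the seated valve block and holds it by itself, the robot touching neither, for 1.5 s (value of joint clamp above 1.5 rad and horizontal distance between block and nest below 0.01 m and contact force between each of the arm, the fingers and nest below 0.5 N and contact force between each of the fingers, the arm and block below 0.5 N), for 1.5 s.
At the end, for the whole second after the job is handed in: The clamp over the valve block is back within 0.17 rad (10 degrees) of fully open; the block still lies at rest in its seat (within 10 mm of the nest's middle, not raised more than 5 mm, tilted less than 10 degrees); the other nest's clamp is open (value of joint each of clamp, idle_clamp below 0.17 rad and horizontal distance between block and nest below 0.01 m and z of block in the frame of nest below 0.017 m and angle between block's own z axis and vertical below 0.17 rad and linear speed of block below 0.02 m/s); the robot touches nothing.
It fails at once if the other nest's clamp is swung by more than 0.4 rad (value of joint idle_clamp above 0.4 rad).
It fails at once if the valve block leaves its seat by more than 20 mm (distance of block from where it was at the start of the episode above 0.02 m).
It also fails if it takes over 48 s, if anything falls off the work surface, if the arm or the gripper's body presses on something with over 40 N, if the wrist force passes 120 N, or if a joint passes its speed limit or range.

## Working session

There is one attempt and no reset: what is moved stays moved. The work goes in short steps, Python scripts to look and compute and a tool call to move; the robot and the scene stay as the last step left them, time stands still between calls to the robot, and variables do not carry over. Pictures are saved under pics/ and viewed, and the job is handed in when it is done.

Besides the shell and the picture viewer there is one more tool, called as name([rows], argument=value, ...), one row to a line, values as JSON. carry_out: Moves the arm, as the interface text tells. Its arguments: {"type":"object","properties":{"rows":{"type":"array"},"grip_force":{"type":"number"}},"required":["rows"]}

```bash
mkdir -p pics; cat > h.py <<'E'
import numpy as np, cv2
from bench import ctrl, cams, workorder
def K(d):
    h,w=d['img'].shape[:2]; f=h/2/np.tan(np.radians(d['vfov'])/2)
    return np.array([[f,0,d['cx']],[0,f,d['cy']],[0,0,1]])
def snap(n,fn):
    d=cams.get_image(n); cv2.imwrite('pics/'+fn,d['img'][:,:,::-1]); np.savez('pics/'+fn+'.npz',**{k:d[k] for k in d}); return d
def ld(fn): return dict(np.load('pics/'+fn+'.npz'))
def P(d): return K(d)@np.hstack([d['R'],np.reshape(d['t'],(3,1))])
def tri(obs): 
    A=[]
    for d,(u,v) in obs:
        p=P(d); A+= [u*p[2]-p[0], v*p[2]-p[1]]
    X=np.linalg.svd(np.array(A))[2][-1]; X=X[:3]/X[3]
    return X,[np.round(proj(d,X)-np.array(uv),1) for d,uv in obs]
def proj(d,X):
    q=P(d)@np.append(X,1); return q[:2]/q[2]
def atz(d,uv,z):
    r=d['R'].T@np.linalg.inv(K(d))@np.array([uv[0],uv[1],1]); c=-d['R'].T@np.ravel(d['t'])
    return c+r*(z-c[2])/r[2]
E
python3 - <<'E'
from h import *
for n in ['side','top','wrist']:
    d=snap(n,n+'0.png'); print(n,d['vfov'],d['cx'],d['cy'],np.round(-d['R'].T@np.ravel(d['t']),3))
s=ctrl.get_state(); print(s)
E
```

```text
side 49.94046934911688 278.6593403480008 206.6164435116513 [ 0.226 -0.726  0.687]
top 55.718047835106574 280.4324724098608 203.3136088124846 [ 0.317 -0.05   0.806]
wrist 65.34891969118488 282.59186099878036 209.33116640289578 [0.199 0.624 0.384]
{'time': 0.15, 'joint_positions': array([-1.12891063,  0.32166154, -0.07008515,  1.45140362,  0.02262033,
        1.37081741, -0.05689769]), 'qd': array([ 0.00064297, -0.00180502, -0.00102012, -0.00486995,  0.00044256,
        0.0016015 ,  0.00012223]), 'joint_torque': array([-8.06852483e-06, -4.91798830e+01, -4.04684795e-01, -3.12874317e+01,
       -6.39557932e-02,  4.06083860e-02,  9.12174187e-05]), 'position': array([0.26951939, 0.59098978, 0.20520263]), 'tool_rot': array([-6.66758656e-01, -3.06980325e+00,  2.33768169e-03]), 'ft_force': array([ 0.62416152,  0.50511679, -0.52563089]), 'torque': array([-0.04069904, -0.0344528 , -0.00020038]), 'grip_width': 0.9981485627761073}
```

View pics/side0.png

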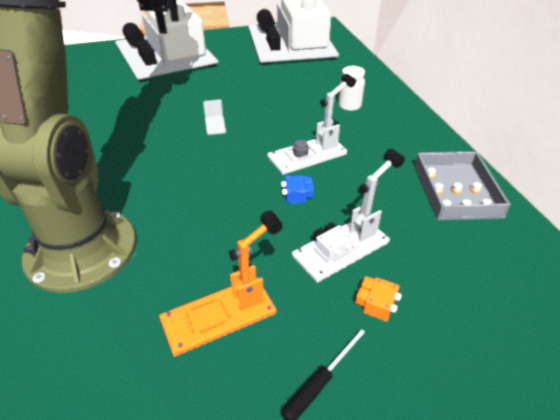

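View pics/top0.png

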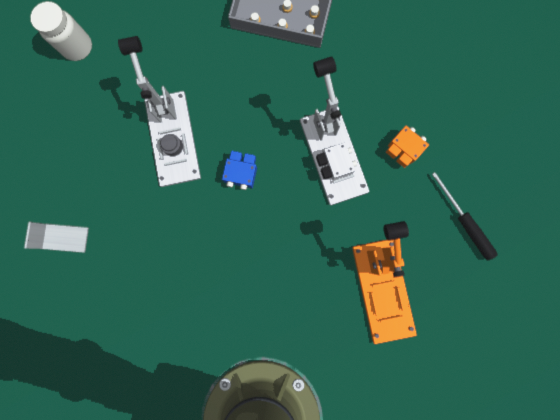

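View pics/wrist0.png

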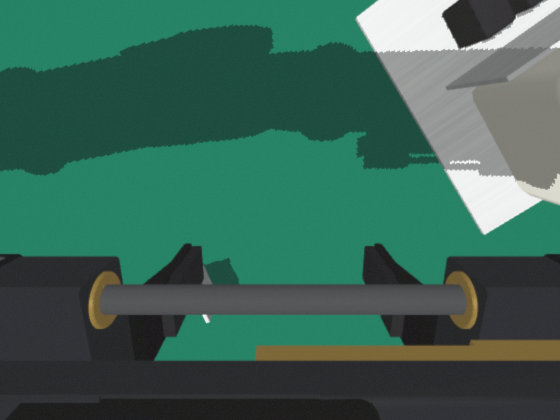

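Candidates (top view): a silver nest with an aluminium block and black coils (337,160), with its knob at (325,67). A silver nest with the round dark head (171,145), with its knob at (130,45), is the idle one. The orange nest is at (385,295), with its knob at (397,230). The block look-alikes are blue (240,170) and orange (407,145). I choose the nest at (337,160), which is at (340,245) in the side view with its knob at (394,159). Next is a close crop to check that.

```bash
python3 - <<'E'
from h import *
t=ld('top0.png')['img'][40:215,270:400,::-1]; s=ld('side0.png')['img'][140:285,280:410,::-1]
a=cv2.resize(t,None,fx=3,fy=3,interpolation=cv2.INTER_CUBIC)
b=cv2.resize(s,None,fx=3,fy=3,interpolation=cv2.INTER_CUBIC)
c=np.zeros((525,790,3),np.uint8); c[:,:390]=a; c[:435,400:790]=b
cv2.imwrite('pics/crop0.png',c)
E
```

```text
(no output)
```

View pics/crop0.png

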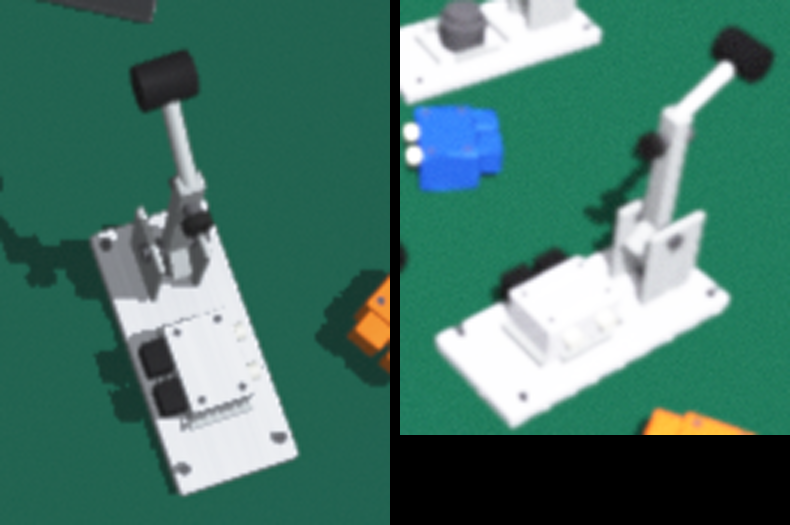

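The crop shows the aluminium block with black coils on one side and white fittings on the other, under a silver clamp that is open. The knob is at top (325,67) and side (394,158). Now I measure.

```bash
python3 - <<'E'
from h import *
t=ld('top0.png'); s=ld('side0.png')
T=lambda u,v:(u/3+270,v/3+40); S=lambda u,v:((u-400)/3+280,v/3+140)
pts={'knob':(T(165,81),S(742,54)),'nearL':(T(182,494),S(437,343)),'nearR':(T(298,456),S(514,420)),'farR':(None,S(728,300)),'farL':(T(91,238),None)}
for k,(a,b) in pts.items():
    if a and b:
        X,e=tri([(t,a),(s,b)]); print(k,np.round(X,4),e)
    if a: print(k,'top z12',np.round(atz(t,a,.012),4))
    if b: print(k,'side z12',np.round(atz(s,b,.012),4))
for n,uv in (('blktop c',None),): pass
# block top corners: top view (166,335),(215? )
for c in [(165,333),(225,308),(252,383),(192,411)]: print('blk z46',np.round(atz(t,T(*c),.046),4))
# vertical fov lens check
print(np.round(atz(t,(262,410),0),3))
# idle knob/other
X,e=tri([(t,(130,45)),(s,(348,80))]);print('idle knob',X,e)
E
```

```text
knob [ 0.6219 -0.1121  0.1851] [array([-0.1,  0.6]), array([ 0.4, -0.2])]
knob top z12 [ 0.7082 -0.1297  0.012 ]
knob side z12 [0.7569 0.0991 0.012 ]
nearL [ 0.4162 -0.1384  0.0036] [array([-0.1,  0.5]), array([ 0.4, -0.1])]
nearL top z12 [ 0.4162 -0.1377  0.012 ]
nearL side z12 [ 0.4131 -0.1456  0.012 ]
nearR [ 0.4429 -0.217   0.0064] [array([ 0. , -0.1]), array([-0.,  0.])]
nearR top z12 [ 0.4419 -0.2158  0.012 ]
nearR side z12 [ 0.4412 -0.2212  0.012 ]
farR side z12 [ 0.6178 -0.1617  0.012 ]
farL top z12 [ 0.5942 -0.0774  0.012 ]
blk z46 [ 0.5179 -0.1243  0.046 ]
blk z46 [ 0.5346 -0.1637  0.046 ]
blk z46 [ 0.4845 -0.1802  0.046 ]
blk z46 [ 0.4661 -0.1411  0.046 ]
[ 0.02  -0.002  0.   ]
idle knob [0.66134426 0.21351756 0.18436812] [array([-0.3,  1.5]), array([ 0.8, -0.3])]
```

```bash
cat >> h.py <<'E'
from scipy.spatial.transform import Rotation as Rt
YAW=np.radians(18.6); O=np.array([.5008,-.1528,0])
EX=np.array([np.cos(YAW),np.sin(YAW),0]); EY=np.array([-np.sin(YAW),np.cos(YAW),0])
def N(x,y,z): return O+x*EX+y*EY+np.array([0,0,z])
def knob(q):
    p=1.995-q; return N(.075-.13*np.cos(p),0,.068+.13*np.sin(p))
def tool():
    s=ctrl.get_state(); R=Rt.from_rotvec(s['tool_rot']).as_matrix(); return s,R,np.array(s['position'])
E
python3 - <<'E'
from h import *
s,R,p=tool(); print(np.round(R,4))
a=np.degrees(np.arctan2(R[1,1],R[0,1])); d=(108.6-a+90)%180-90; print('tool y at',a,'turn world z',d,'=> tool z turn',-d)
# after turn
R2=Rt.from_rotvec([0,0,np.radians(d)]).as_matrix()@R
tgt=knob(0)+[0,0,.12]
print(np.round(R2,3),tgt,'off in tool after turn',np.round(R2.T@(tgt-p),4))
E
```

```text
[[-9.099e-01  4.148e-01 -5.000e-04]
 [ 4.148e-01  9.099e-01 -1.400e-03]
 [-1.000e-04 -1.500e-03 -1.000e+00]]
tool y at 65.49147436834191 turn world z 43.1085256316581 => tool z turn -43.1085256316581
[[-0.948 -0.319  0.001]
 [-0.319  0.948 -0.001]
 [-0.    -0.001 -1.   ]] [ 0.62259523 -0.11181138  0.30647768] off in tool after turn [-0.1105 -0.7789 -0.1001]
```

carry_out([
  {"offset": [0,0,-0.05],"rot": [0,0,0],"gripper": 1},
  {"offset": [0,0,-0.05],"rot": [0,0,0],"gripper": 1},
  {"offset": [-0.04,-0.032,0],"rot": [0,0,0],"gripper": 1},
  {"offset": [-0.04,-0.032,0],"rot": [0,0,0],"gripper": 1},
  {"offset": [-0.04,-0.032,0],"rot": [0,0,0],"gripper": 1},
  {"offset": [-0.04,-0.032,0],"rot": [0,0,-10],"gripper": 1},
  {"offset": [0,0,0],"rot": [0,0,-10],"gripper": 1},
  {"offset": [0,0,0],"rot": [0,0,-10],"gripper": 1},
  {"offset": [0,0,0],"rot": [0,0,-10],"gripper": 1},
  {"offset": [0,0,0],"rot": [0,0,-3.1],"gripper": 1},
])

```text
time: 1.4
position: [0.3621, 0.4084, 0.3058]
tool_rot: [0.511, -3.099, 0.001]
ft_force: [0.1, 0.1, -0.9]
grip_width: 1.001
```

```bash
python3 - <<'E'
from h import *
s,R,p=tool(); print(np.round(R,4),p,s['joint_positions'],s['time'])
tgt=knob(0)+[0,0,.12]
print('off',np.round(R.T@(tgt-p),4))
E
```

```text
[[-9.470e-01 -3.213e-01 -3.000e-04]
 [-3.213e-01  9.470e-01 -4.000e-04]
 [ 4.000e-04 -3.000e-04 -1.000e+00]] [0.3620756  0.40835378 0.30575699] [-9.03176660e-01  6.99712879e-02  9.67928857e-03  1.54999130e+00
 -6.64910026e-04  1.52216130e+00  1.00438771e+00] 1.4
off [-0.0796 -0.5763 -0.0006]
```

carry_out([
  {"offset": [-0.008,-0.0576,0],"rot": [0,0,0],"gripper": 1},
  {"offset": [-0.008,-0.0576,0],"rot": [0,0,0],"gripper": 1},
  {"offset": [-0.008,-0.0576,0],"rot": [0,0,0],"gripper": 1},
  {"offset": [-0.008,-0.0576,0],"rot": [0,0,0],"gripper": 1},
  {"offset": [-0.008,-0.0576,0],"rot": [0,0,0],"gripper": 1},
  {"offset": [-0.008,-0.0576,0],"rot": [0,0,0],"gripper": 1},
  {"offset": [-0.008,-0.0576,0],"rot": [0,0,0],"gripper": 1},
  {"offset": [-0.008,-0.0576,0],"rot": [0,0,0],"gripper": 1},
  {"offset": [-0.008,-0.0576,0],"rot": [0,0,0],"gripper": 1},
  {"offset": [-0.008,-0.0576,0],"rot": [0,0,0],"gripper": 1},
])

```text
time: 2.65
position: [0.6222, -0.1132, 0.306]
tool_rot: [-0.509, 3.1, 0.0]
ft_force: [1.2, 0.7, 0.0]
grip_width: 1.004
```

```bash
python3 - <<'E'
from h import *
s,R,p=tool(); print(np.round(R,4),p,s['joint_positions'],s['time'])
d=snap('wrist','w1.png')
s,R,p=tool();print('off',np.round(R.T@(knob(0)+[0,0,.12]-p),4))
print('knob pred px',proj(d,knob(0)),'TCP px',proj(d,p),'cam',-d['R'].T@np.ravel(d['t']))
E
```

```text
[[-9.476e-01 -3.195e-01  1.000e-04]
 [-3.195e-01  9.476e-01  3.000e-04]
 [-2.000e-04  3.000e-04 -1.000e+00]] [ 0.62222383 -0.11320796  0.3059534 ] [-0.28185721  0.27600328  0.53860725  1.35184511 -0.14060175  1.5513823
  2.13866341] 2.65
off [-0.0031  0.011  -0.002 ]
knob pred px [283.12812246 200.28835746] TCP px [265.07127753 245.94886102] cam [ 0.54829794 -0.13774714  0.48451271]
```

View pics/w1.png

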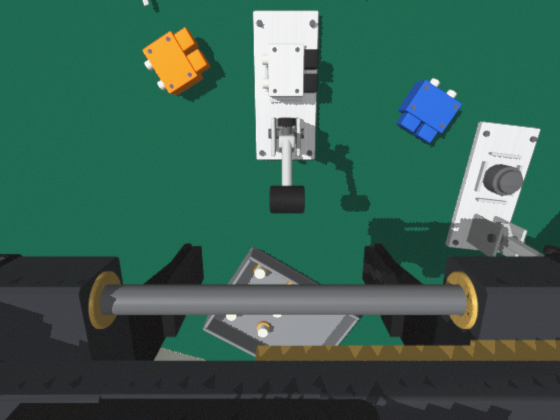

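```bash
python3 - <<'E'
from h import *
s,R,p=tool(); print(p,s['time'])
d=snap('wrist','w2.png')
s,R,p=tool();print(p,'off',np.round(R.T@(knob(0)+[0,0,.12]-p),4))
print('knob pred px',proj(d,knob(0)),'cam',-d['R'].T@np.ravel(d['t']))
g=d['img'].max(2)<60; roi=np.zeros_like(g); roi[175:225,255:325]=1
n,l,st,c=cv2.connectedComponentsWithStats((g&roi).astype(np.uint8)); i=1+st[1:,4].argmax(); print(st[i],c[i])
m=cv2.minAreaRect(np.argwhere(l==i)[:,::-1].astype(np.float32)); print(m)
for q in [(-.075,-.042,.012),(-.075,.042,.012),(.115,-.042,.012),(.115,.042,.012)]: print(np.round(proj(d,N(*q)),1))
v=cv2.resize(d['img'][0:240,220:360,::-1],None,fx=2.4,fy=2.4,interpolation=cv2.INTER_CUBIC);cv2.imwrite('pics/w2c.png',v)
E
```

```text
[ 0.62306286 -0.12326511  0.304557  ] 2.7
[ 0.62158174 -0.12037162  0.30459133] off [-0.0036  0.0078 -0.0019]
knob pred px [294.59416585 203.37811864] cam [ 0.54891167 -0.14558902  0.48334236]
[282 189  35  27 910] [298.52197802 202.12197802]
((299.0, 202.0), (26.0, 34.0), 90.0)
[258.   14.2]
[323.8  13.4]
[262.  162.8]
[320.4 162.3]
```

View pics/w2c.png

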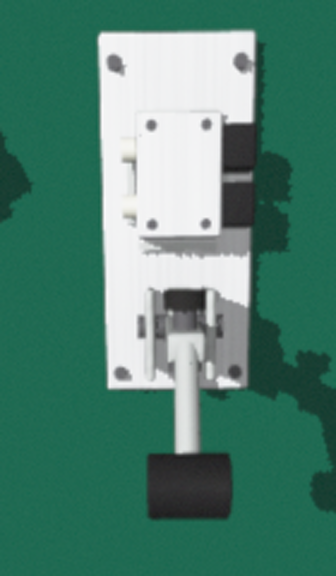

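carry_out([
  {"offset": [0,0,0],"rot": [0,0,0],"gripper": 1},
  {"offset": [0,0,0],"rot": [0,0,0],"gripper": 1},
  {"offset": [0,0,0],"rot": [0,0,0],"gripper": 1},
])

```text
time: 3.12
position: [0.6216, -0.1101, 0.3064]
tool_rot: [-0.511, 3.099, 0.001]
ft_force: [-0.4, -0.6, 0.2]
grip_width: 0.998
```

```bash
cat > m.py <<'E'
from h import *
import sys
d=snap('wrist',sys.argv[1])
s,R,p=tool();print(p,'yaw',np.degrees(np.arctan2(R[1,1],R[0,1])),'off',np.round(R.T@(knob(0)+[0,0,.12]-p),4))
u,v=proj(d,knob(0)).astype(int)
print('knob pred px',proj(d,knob(0)),'cam',-d['R'].T@np.ravel(d['t']))
g=d['img'].max(2)<60; roi=np.zeros_like(g); roi[v-25:v+25,u-35:u+40]=1
n,l,st,c=cv2.connectedComponentsWithStats((g&roi).astype(np.uint8)); i=1+st[1:,4].argmax(); print(st[i],c[i])
w=(d['img'].min(2)>150); w[:, :u-60]=0; w[:,u+60:]=0
n,l,st2,c2=cv2.connectedComponentsWithStats(w.astype(np.uint8)); j=1+st2[1:,4].argmax(); print('plate',st2[j])
for q in [(-.075,-.042,.012),(-.075,.042,.012),(.115,-.042,.012),(.115,.042,.012)]: print(np.round(proj(d,N(*q)),1))
print('knob at z.187',atz(d,c[i],.187),'pred',knob(0))
E
python3 m.py w3.png
```

```text
[ 0.62156931 -0.11042224  0.30641039] yaw 108.71175618964509 off [-0.0005 -0.0016 -0.0001]
knob pred px [279.7284124  199.69689595] cam [ 0.54763214 -0.13488129  0.48490368]
[267 185  34  27 904] [283.47455752 198.17146018]
plate [ 251   11   65  174 7010]
[247.9  10.7]
[313.6  11. ]
[251.4 159.8]
[309.7 159.9]
knob at z.187 [ 0.61993098 -0.10899327  0.187     ] pred [ 0.62259523 -0.11181138  0.18647768]
```

```bash
cat >> h.py <<'E'
O=O+.0017*EY-.0008*EX
E
```

carry_out([
  {"offset": [0,0,0.03],"rot": [0,0,0],"gripper": 1},
  {"offset": [0,0,0.04],"rot": [0,0,0],"gripper": 1},
  {"offset": [0,0,0.035],"rot": [0,0,0],"gripper": 1},
  {"offset": [0,0,0.025],"rot": [0,0,0],"gripper": 1},
  {"offset": [0,0,0],"rot": [0,0,0],"gripper": 1},
  {"offset": [0,0,0],"rot": [0,0,0],"gripper": 1},
  {"offset": [0,0,0],"rot": [0,0,0],"gripper": 1},
])

```text
time: 4.05
position: [0.6226, -0.112, 0.1778]
tool_rot: [-0.507, 3.097, -0.001]
ft_force: [-0.0, 1.0, 0.2]
grip_width: 1.001
```

```bash
python3 - <<'E'
from h import *
d=snap('wrist','w4.png'); d2=snap('side','s4.png'); t=snap('top','t4.png')
s,R,p=tool();print(p,'yaw',np.degrees(np.arctan2(R[1,1],R[0,1])),'off to grasp',np.round(R.T@(knob(0)-[0,0,.011]-p),4),s['ft_force'])
print('knob pred px',proj(d,knob(0)))
a=cv2.resize(d2['img'][100:240,320:460,::-1],(390,390),interpolation=cv2.INTER_CUBIC)
b=cv2.resize(d['img'][100:420,120:440,::-1],(400,400))
c=np.zeros((400,795,3),np.uint8);c[:390,:390]=a;c[:,395:]=b;cv2.imwrite('pics/c4.png',c)
E
```

```text
[ 0.62212884 -0.11194132  0.17706058] yaw 108.59086375710201 off to grasp [0.0003 0.0017 0.0016] [ 0.43359276 -0.28850235 -0.50670247]
knob pred px [284.77217733 255.5887168 ]
```

View pics/c4.png

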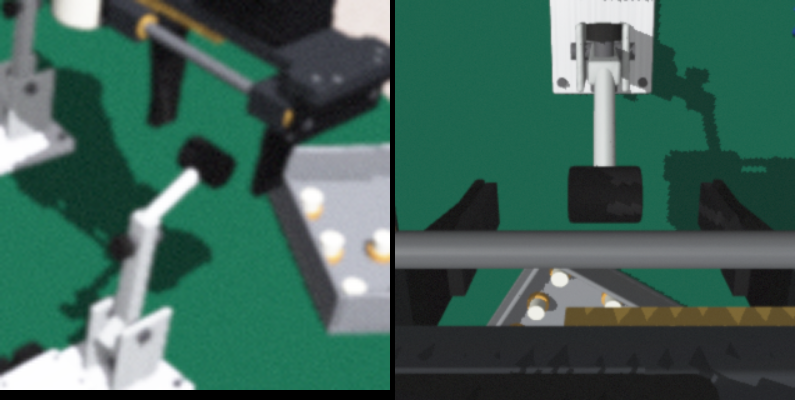

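The wrist crop shows the knob between the fingers: the knob's centre is at column 605 and the fingers' middle is at about 599, with the row as predicted. I shift by 2 mm and close.

carry_out([
  {"offset": [0,0.002,0.001],"rot": [0,0,0],"gripper": 1},
  {"offset": [0,0,0],"rot": [0,0,0],"gripper": 0.4},
  {"offset": [0,0,0],"rot": [0,0,0],"gripper": 0.3},
  {"offset": [0,0,0],"rot": [0,0,0],"gripper": 0.3},
  {"offset": [0,0,0],"rot": [0,0,0],"gripper": 0.3},
  {"offset": [0,0,0],"rot": [0,0,0],"gripper": 0.3},
  {"offset": [0,0,0],"rot": [0,0,0],"gripper": 0.3},
], grip_force=20)

```text
time: 5.08
position: [0.621, -0.11, 0.1751]
tool_rot: [-0.507, 3.1, 0.0]
ft_force: [-0.2, -0.9, -0.8]
grip_width: 0.399
```

```bash
python3 - <<'E'
from h import *
s,R,p=tool();print(p,s['ft_force'],s['grip_width'],s['joint_positions'])
d=snap('wrist','w5.png')
print('knob pred px',proj(d,knob(0)))
# steps of the swing, in tool axes, from q=0 to 1.6
prev=knob(0)
for q in np.linspace(0,1.6,17)[1:]:
    k=knob(q); print(round(q,2),np.round(R.T@(k-prev),4)); prev=k
E
```

```text
[ 0.62099616 -0.10999095  0.17507395] [-0.22982375 -0.94679972 -0.82869499] 0.3988823059276827 [-0.28507204  0.31749307  0.52035331  1.56325918 -0.1616583   1.30388043
  2.15167127]
knob pred px [280.55682496 259.11202483]
0.1 [ 0.0121 -0.     -0.0048]
0.2 [ 0.0125 -0.     -0.0035]
0.3 [ 0.0128 -0.     -0.0023]
0.4 [ 0.013 -0.    -0.001]
0.5 [ 0.013  -0.      0.0003]
0.6 [ 0.0129 -0.      0.0016]
0.7 [ 0.0127 -0.      0.0029]
0.8 [ 0.0123 -0.      0.0042]
0.9 [ 0.0118 -0.      0.0054]
1.0 [ 0.0112 -0.      0.0065]
1.1 [ 0.0105 -0.      0.0076]
1.2 [ 0.0097 -0.      0.0086]
1.3 [ 0.0088 -0.      0.0096]
1.4 [ 0.0078 -0.      0.0104]
1.5 [ 0.0067 -0.      0.0111]
1.6 [ 0.0056 -0.      0.0117]
```

View pics/w5.png

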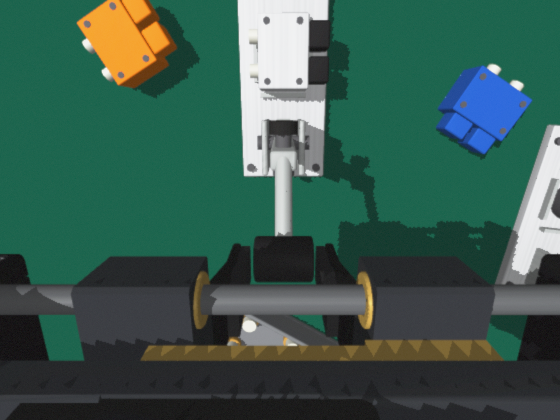

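carry_out([
  {"offset": [0,0,0],"rot": [0,0,0],"gripper": 0.2},
  {"offset": [0,0,0],"rot": [0,0,0],"gripper": 0.2},
  {"offset": [0,0,0],"rot": [0,0,0],"gripper": 0.2},
])

```text
time: 5.5
position: [0.6209, -0.1097, 0.1751]
tool_rot: [0.508, -3.1, -0.001]
ft_force: [-1.1, 2.1, 0.9]
grip_width: 0.362
```

carry_out([
  {"offset": [0.0121,0,-0.0048],"rot": [0,0,0],"gripper": 0.2},
  {"offset": [0.0125,0,-0.0035],"rot": [0,0,0],"gripper": 0.2},
  {"offset": [0.0128,0,-0.0023],"rot": [0,0,0],"gripper": 0.2},
  {"offset": [0.013,0,-0.001],"rot": [0,0,0],"gripper": 0.2},
])

```text
time: 6.0
position: [0.5723, -0.1261, 0.1866]
tool_rot: [-0.507, 3.1, 0.001]
ft_force: [4.0, 1.7, -7.2]
grip_width: 0.362
```

```bash
python3 - <<'E'
from h import *
s,R,p=tool();print(p,s['ft_force'],s['torque'],s['grip_width'],s['joint_positions'])
print('lag to knob(.4) grasp',np.round(R.T@(knob(.4)-[0,0,.011]-p),4))
d=snap('wrist','w6.png')
E
```

```text
[ 0.57226194 -0.1260923   0.18664934] [ 4.04696702  1.6522275  -7.15649041] [ 0.38691171 -0.95113536  0.00558512] 0.36215454860347696 [-0.29311058  0.20831169  0.53664481  1.66185763 -0.11057208  1.30145897
  2.15870283]
lag to knob(.4) grasp [-0.0011 -0.0008 -0.0003]
```

View pics/w6.png

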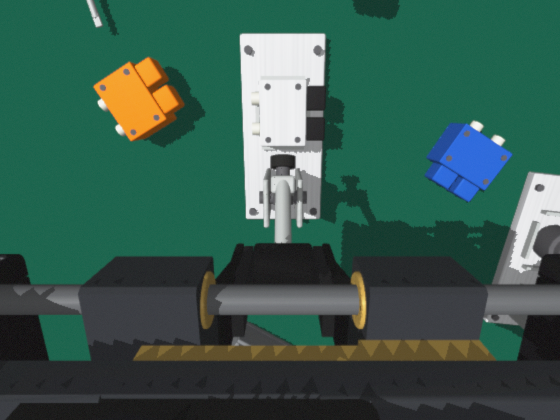

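The clamp arm is following the grip (knob at (283,262)) and the forces are small, so I continue.

carry_out([
  {"offset": [0.013,0,0.0003],"rot": [0,0,0],"gripper": 0.2},
  {"offset": [0.0129,0,0.0016],"rot": [0,0,0],"gripper": 0.2},
  {"offset": [0.0127,0,0.0029],"rot": [0,0,0],"gripper": 0.2},
  {"offset": [0.0123,0,0.0042],"rot": [0,0,0],"gripper": 0.2},
  {"offset": [0.0118,0,0.0054],"rot": [0,0,0],"gripper": 0.2},
])

```text
time: 6.68
position: [0.512, -0.1464, 0.1736]
tool_rot: [0.507, -3.099, -0.002]
ft_force: [-4.5, 3.6, 8.6]
grip_width: 0.363
```

carry_out([
  {"offset": [0.0112,0,0.0065],"rot": [0,0,0],"gripper": 0.2},
  {"offset": [0.0105,0,0.0076],"rot": [0,0,0],"gripper": 0.2},
  {"offset": [0.0097,0,0.0086],"rot": [0,0,0],"gripper": 0.2},
  {"offset": [0.0088,0,0.0096],"rot": [0,0,0],"gripper": 0.2},
])

```text
time: 7.18
position: [0.4701, -0.1605, 0.1392]
tool_rot: [0.503, -3.092, -0.003]
ft_force: [-7.8, 1.0, 4.3]
grip_width: 0.366
```

```bash
python3 - <<'E'
from h import *
s,R,p=tool();print(p,s['ft_force'],s['torque'],s['grip_width'],s['joint_positions'])
print('lag to knob(1.3) grasp',np.round(R.T@(knob(1.3)-[0,0,.011]-p),4))
E
```

```text
[ 0.47013832 -0.16052038  0.13919421] [-7.77281003  1.03013653  4.29601674] [0.26694483 1.72241635 0.04104188] 0.36615390155396654 [-0.27437782  0.04047966  0.56529229  1.92187392 -0.02068345  1.19444595
  2.19165566]
lag to knob(1.3) grasp [-0.0059 -0.0007 -0.0011]
```

carry_out([
  {"offset": [0.006,0,0.0104],"rot": [0,0,0],"gripper": 0.2},
  {"offset": [0.005,0,0.0111],"rot": [0,0,0],"gripper": 0.2},
  {"offset": [0,0,0.005],"rot": [0,0,0],"gripper": 0.2},
  {"offset": [0,0,0],"rot": [0,0,0],"gripper": 0.2},
])

```text
time: 7.68
position: [0.4545, -0.1657, 0.1105]
tool_rot: [0.498, -3.081, -0.004]
ft_force: [-17.1, -2.4, 5.3]
grip_width: 0.365
```

```bash
python3 - <<'E'
from h import *
s,R,p=tool();print(p,s['ft_force'],s['torque'],s['grip_width'],s['joint_positions'])
print('to knob(1.6) grasp',np.round(R.T@(knob(1.6)-[0,0,.011]-p),4))
d=snap('wrist','w7.png'); snap('side','s7.png')
E
```

```text
[ 0.45449417 -0.16568526  0.11054131] [-17.0531982   -2.39478817   5.31043381] [-0.55055017  3.7728303   0.11281624] 0.36498401187774243 [-0.26480464  0.04923008  0.57319145  1.97567333 -0.02164076  1.14363467
  2.20877961]
to knob(1.6) grasp [-0.0023 -0.0009  0.0035]
```

View pics/s7.png

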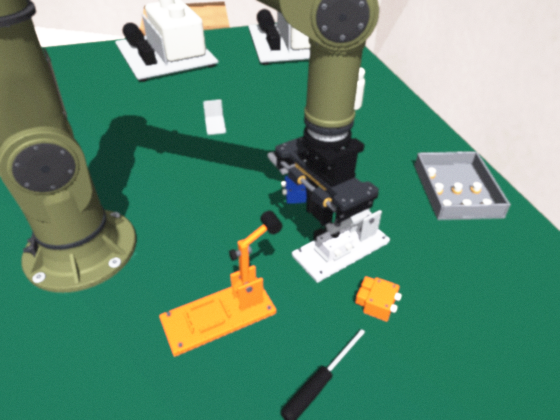

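carry_out([
  {"offset": [0.003,0,0.002],"rot": [0,0,0],"gripper": 0.2},
  {"offset": [0.002,0,0],"rot": [0,0,0],"gripper": 0.2},
  {"offset": [0,0,0],"rot": [0,0,0],"gripper": 0.2},
])

```text
time: 8.15
position: [0.4541, -0.1658, 0.1095]
tool_rot: [0.502, -3.09, -0.002]
ft_force: [-8.2, -1.1, -0.1]
grip_width: 0.366
```

carry_out([
  {"offset": [0.002,0,0.001],"rot": [0,0,0],"gripper": 0.2},
  {"offset": [0,0,0],"rot": [0,0,0],"gripper": 0.5},
  {"offset": [0,0,0],"rot": [0,0,0],"gripper": 0.8},
  {"offset": [0,0,0],"rot": [0,0,0],"gripper": 1},
  {"offset": [0,0,0],"rot": [0,0,0],"gripper": 1},
  {"offset": [0,0,0],"rot": [0,0,0],"gripper": 1},
  {"offset": [0,0,0],"rot": [0,0,0],"gripper": 1},
])

```text
time: 9.02
position: [0.4587, -0.1645, 0.1105]
tool_rot: [-0.508, 3.1, -0.0]
ft_force: [0.0, 0.2, -0.5]
grip_width: 0.949
```

```bash
python3 - <<'E'
from h import *
s,R,p=tool();print(p,s['ft_force'],s['grip_width'])
print('to knob(1.6) grasp',np.round(R.T@(knob(1.6)-[0,0,.011]-p),4))
d=snap('wrist','w8.png'); print(proj(d,knob(1.6)))
E
```

```text
[ 0.45870416 -0.16454027  0.11047718] [ 0.03247882  0.21850786 -0.45063594] 0.948970780401942
to knob(1.6) grasp [ 0.0021 -0.0006  0.0035]
[280.51850625 252.53627488]
```

View pics/w8.png

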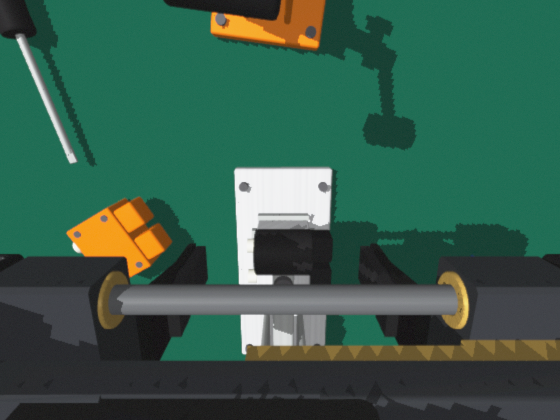

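The clamp is released and the knob stays at about (283,252), as predicted for down. I lift clear and let it hold for over 2 s.

carry_out([
  {"offset": [0,0,-0.015],"rot": [0,0,0],"gripper": 1},
  {"offset": [0,0,-0.025],"rot": [0,0,0],"gripper": 1},
  {"offset": [0,0,-0.03],"rot": [0,0,0],"gripper": 1},
  {"offset": [0,0,-0.02],"rot": [0,0,0],"gripper": 1},
  {"offset": [0,0,0],"rot": [0,0,0],"gripper": 1},
  {"offset": [0,0,0],"rot": [0,0,0],"gripper": 1},
  {"offset": [0,0,0],"rot": [0,0,0],"gripper": 1},
  {"offset": [0,0,0],"rot": [0,0,0],"gripper": 1},
  {"offset": [0,0,0],"rot": [0,0,0],"gripper": 1},
  {"offset": [0,0,0],"rot": [0,0,0],"gripper": 1},
])

```text
time: 10.32
position: [0.4586, -0.1646, 0.2003]
tool_rot: [0.507, -3.1, -0.0]
ft_force: [0.7, -0.2, 1.1]
grip_width: 0.996
```

```bash
python3 - <<'E'
from h import *
d=snap('wrist','w9.png'); d2=snap('side','s9.png'); t=snap('top','t9.png')
s,R,p=tool();print(p,s['ft_force'])
for q in (1.4,1.5,1.6): print(q,proj(d,knob(q)),proj(d2,knob(q)))
a=cv2.resize(d2['img'][170:290,280:400,::-1],(390,390),interpolation=cv2.INTER_CUBIC)
b=cv2.resize(d['img'][100:340,140:420,::-1],(400,343))
c=np.zeros((400,795,3),np.uint8);c[:390,:390]=a;c[:343,395:]=b;cv2.imwrite('pics/c9.png',c)
E
```

```text
[ 0.45866811 -0.16456636  0.20046044] [ 0.00078809 -0.33069524 -0.22934471]
1.4 [280.96576272 232.04855851] [325.40942568 206.72960652]
1.5 [281.01056564 219.30098744] [322.10372477 212.65564117]
1.6 [281.05671401 208.49807731] [319.30900256 218.51863837]
```

View pics/c9.png

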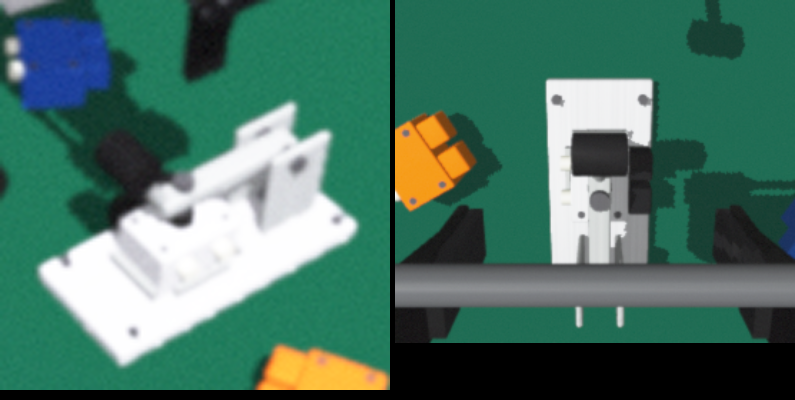

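The side view puts the knob at (319,219) and the wrist view at (283,207), both matching q ≈ 1.6. The clamp holds itself and the block is seated. I hold longer, then regrasp.

carry_out([
  {"offset": [0,0,0],"rot": [0,0,0],"gripper": 1},
  {"offset": [0,0,0],"rot": [0,0,0],"gripper": 1},
  {"offset": [0,0,0],"rot": [0,0,0],"gripper": 1},
  {"offset": [0,0,0],"rot": [0,0,0],"gripper": 1},
  {"offset": [0,0,0],"rot": [0,0,0],"gripper": 1},
  {"offset": [0,0,0],"rot": [0,0,0],"gripper": 1},
  {"offset": [0,0,0],"rot": [0,0,0],"gripper": 1},
  {"offset": [0,0,0],"rot": [0,0,0],"gripper": 1},
  {"offset": [0,0,0],"rot": [0,0,0],"gripper": 1},
  {"offset": [0,0,0],"rot": [0,0,0],"gripper": 1},
])

```text
time: 11.72
position: [0.4586, -0.1646, 0.2004]
tool_rot: [-0.507, 3.1, 0.0]
ft_force: [0.6, -0.1, 0.1]
grip_width: 0.997
```

carry_out([
  {"offset": [0.001,0.001,0.025],"rot": [0,0,0],"gripper": 1},
  {"offset": [0.001,0,0.03],"rot": [0,0,0],"gripper": 1},
  {"offset": [0,0,0.025],"rot": [0,0,0],"gripper": 1},
  {"offset": [0,0,0.011],"rot": [0,0,0],"gripper": 1},
  {"offset": [0,0,0],"rot": [0,0,0],"gripper": 0.6},
  {"offset": [0,0,0],"rot": [0,0,0],"gripper": 0.3},
  {"offset": [0,0,0],"rot": [0,0,0],"gripper": 0.2},
  {"offset": [0,0,0],"rot": [0,0,0],"gripper": 0.2},
  {"offset": [0,0,0],"rot": [0,0,0],"gripper": 0.2},
  {"offset": [0,0,0],"rot": [0,0,0],"gripper": 0.2},
])

```text
time: 12.98
position: [0.4565, -0.1643, 0.1095]
tool_rot: [-0.507, 3.1, 0.0]
ft_force: [0.2, -0.7, 0.0]
grip_width: 0.402
```

carry_out([
  {"offset": [0,0,0],"rot": [0,0,0],"gripper": 0.2},
  {"offset": [0,0,0],"rot": [0,0,0],"gripper": 0.2},
  {"offset": [0,0,0],"rot": [0,0,0],"gripper": 0.2},
  {"offset": [0,0,0],"rot": [0,0,0],"gripper": 0.2},
])

```text
time: 13.48
position: [0.4567, -0.165, 0.1095]
tool_rot: [-0.507, 3.1, -0.002]
ft_force: [1.9, -4.7, -2.2]
grip_width: 0.364
```

```bash
python3 - <<'E'
from h import *
s,R,p=tool();print(p,s['ft_force'],s['grip_width'],s['time'])
print('to knob(1.6) grasp',np.round(R.T@(knob(1.6)-[0,0,.011]-p),4))
E
```

```text
[ 0.4567058  -0.16500669  0.10954805] [ 1.89803382 -4.70033331 -2.18424933] 0.3643815035555309 13.475
to knob(1.6) grasp [ 0.0001 -0.0008  0.0025]
```

Gripped. Now I swing back along the reversed arc.

carry_out([
  {"offset": [-0.0056,0,-0.0117],"rot": [0,0,0],"gripper": 0.2},
  {"offset": [-0.0067,0,-0.0111],"rot": [0,0,0],"gripper": 0.2},
  {"offset": [-0.0078,0,-0.0104],"rot": [0,0,0],"gripper": 0.2},
  {"offset": [-0.0088,0,-0.0096],"rot": [0,0,0],"gripper": 0.2},
])

```text
time: 13.98
position: [0.4843, -0.1556, 0.1511]
tool_rot: [-0.507, 3.1, -0.003]
ft_force: [7.6, -5.0, -12.8]
grip_width: 0.357
```

carry_out([
  {"offset": [-0.0097,0,-0.0086],"rot": [0,0,0],"gripper": 0.2},
  {"offset": [-0.0105,0,-0.0076],"rot": [0,0,0],"gripper": 0.2},
  {"offset": [-0.0112,0,-0.0065],"rot": [0,0,0],"gripper": 0.2},
  {"offset": [-0.0118,0,-0.0054],"rot": [0,0,0],"gripper": 0.2},
])

```text
time: 14.48
position: [0.5237, -0.1423, 0.1789]
tool_rot: [0.505, -3.097, 0.002]
ft_force: [2.0, -5.0, -6.8]
grip_width: 0.356
```

```bash
python3 - <<'E'
from h import *
s,R,p=tool();print(p,s['ft_force'],s['grip_width'],s['time'])
print('to knob(.8) grasp',np.round(R.T@(knob(.8)-[0,0,.011]-p),4))
snap('wrist','w10.png')
E
```

```text
[ 0.52369054 -0.14234627  0.17891823] [ 1.98603185 -5.04483757 -6.83950761] 0.35568025888098703 14.475
to knob(.8) grasp [-0.0015 -0.0009  0.001 ]
```

View pics/w10.png

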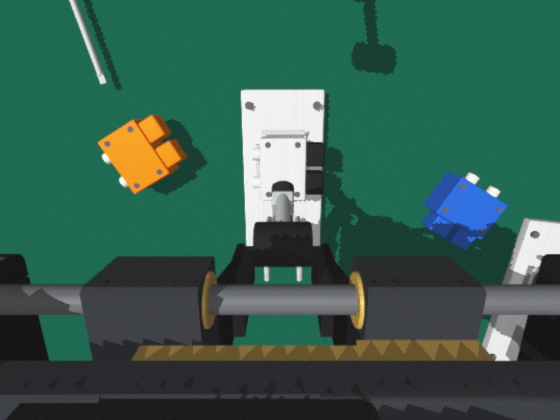

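The block is still seated at (283,167) and the knob is in the grip at dead centre. I continue to open.

carry_out([
  {"offset": [-0.0123,0,-0.0042],"rot": [0,0,0],"gripper": 0.2},
  {"offset": [-0.0127,0,-0.0029],"rot": [0,0,0],"gripper": 0.2},
  {"offset": [-0.0129,0,-0.0016],"rot": [0,0,0],"gripper": 0.2},
  {"offset": [-0.013,0,-0.0003],"rot": [0,0,0],"gripper": 0.2},
  {"offset": [-0.013,0,0.001],"rot": [0,0,0],"gripper": 0.2},
])

```text
time: 15.15
position: [0.5876, -0.1207, 0.1898]
tool_rot: [-0.507, 3.097, -0.001]
ft_force: [4.1, -3.9, 4.6]
grip_width: 0.352
```

carry_out([
  {"offset": [-0.0128,0,0.0023],"rot": [0,0,0],"gripper": 0.2},
  {"offset": [-0.0125,0,0.0035],"rot": [0,0,0],"gripper": 0.2},
  {"offset": [-0.0105,0,0.0048],"rot": [0,0,0],"gripper": 0.2},
  {"offset": [0,0,0],"rot": [0,0,0],"gripper": 0.2},
  {"offset": [0,0,0],"rot": [0,0,0],"gripper": 0.2},
])

```text
time: 15.78
position: [0.6241, -0.1085, 0.1808]
tool_rot: [-0.508, 3.09, -0.002]
ft_force: [6.5, -3.5, 6.5]
grip_width: 0.353
```

```bash
python3 - <<'E'
from h import *
s,R,p=tool();print(p,s['ft_force'],s['grip_width'],s['time'])
print('to knob(0) grasp',np.round(R.T@(knob(0)-[0,0,.011]-p),4))
E
```

```text
[ 0.62405688 -0.10849044  0.18081372] [ 6.45945631 -3.48875391  6.4528361 ] 0.35280109940108073 15.775
to knob(0) grasp [ 0.0033 -0.001   0.0053]
```

carry_out([
  {"offset": [-0.002,0,0.003],"rot": [0,0,0],"gripper": 0.2},
  {"offset": [0,0,0],"rot": [0,0,0],"gripper": 0.3},
  {"offset": [0,0,0],"rot": [0,0,0],"gripper": 0.6},
  {"offset": [0,0,0],"rot": [0,0,0],"gripper": 1},
  {"offset": [0,0,0],"rot": [0,0,0],"gripper": 1},
  {"offset": [0,0,0],"rot": [0,0,0],"gripper": 1},
  {"offset": [0,0,0],"rot": [0,0,0],"gripper": 1},
  {"offset": [0,0,0],"rot": [0,0,0],"gripper": 1},
])

```text
time: 16.77
position: [0.621, -0.1088, 0.1747]
tool_rot: [0.507, -3.1, -0.0]
ft_force: [0.3, 0.3, -0.1]
grip_width: 0.939
```

carry_out([
  {"offset": [0,0,-0.02],"rot": [0,0,0],"gripper": 1},
  {"offset": [0,0,-0.04],"rot": [0,0,0],"gripper": 1},
  {"offset": [0,0,-0.04],"rot": [0,0,0],"gripper": 1},
  {"offset": [0,0,-0.03],"rot": [0,0,0],"gripper": 1},
  {"offset": [0,0,0],"rot": [0,0,0],"gripper": 1},
  {"offset": [0,0,0],"rot": [0,0,0],"gripper": 1},
  {"offset": [0,0,0],"rot": [0,0,0],"gripper": 1},
  {"offset": [0,0,0],"rot": [0,0,0],"gripper": 1},
])

```text
time: 17.77
position: [0.6207, -0.1087, 0.3038]
tool_rot: [0.507, -3.099, -0.001]
ft_force: [-0.7, -0.4, 0.6]
grip_width: 1.001
```

```bash
python3 m.py w11.png; python3 - <<'E'
from h import *
d2=snap('side','s11.png'); t=snap('top','t11.png'); d=ld('w11.png'); s,R,p=tool(); print(s['time'],s['ft_force'],p)
for q in (0,.1,.2): print(q,proj(d2,knob(q)),proj(t,knob(q)),proj(d,knob(q)))
c=np.zeros((420,795,3),np.uint8);c[:390,:390]=cv2.resize(d2['img'][140:285,280:425,::-1],(390,390),interpolation=cv2.INTER_CUBIC);c[:,395:]=cv2.resize(d['img'][0:260,160:408,::-1],(400,420));cv2.imwrite('pics/c11.png',c)
E
```

```text
[ 0.62079208 -0.10874001  0.30394662] yaw 108.5905151798429 off [ 0.0001 -0.0018 -0.0025]
knob pred px [279.80856365 200.22928819] cam [ 0.54710885 -0.13314738  0.48250504]
[265 187  35  27 921] [281.59500543 199.97176982]
plate [ 249   11   66  175 7115]
[247.4  10.5]
[313.4  10.6]
[251.3 160.3]
[309.9 160.3]
knob at z.187 [ 0.62039744 -0.10899535  0.187     ] pred [ 0.62129478 -0.11045534  0.18647768]
17.925 [-0.04937454 -0.1888979   0.27725402] [ 0.62097942 -0.10883069  0.30431536]
0 [393.85366898 156.78742155] [323.95788325  67.54821108] [279.80856365 200.22928819]
0.1 [389.61874854 156.84489437] [326.68415994  72.85656637] [279.74556755 188.68928552]
0.2 [385.03578701 157.51886503] [329.46773298  78.83449124] [279.68794194 175.8019221 ]
```

View pics/c11.png

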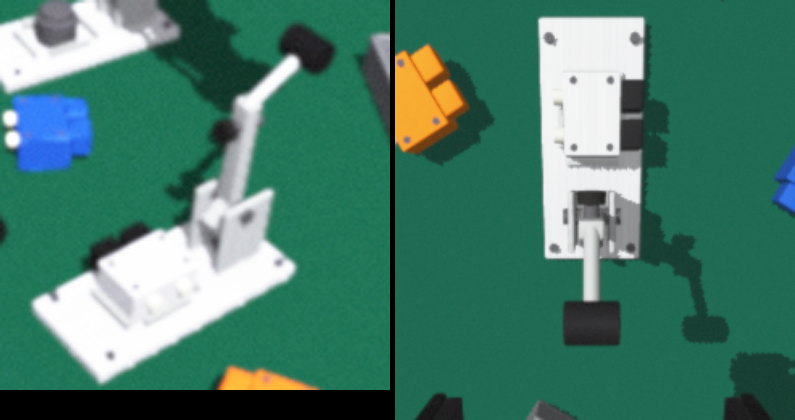

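The clamp is back at q ≈ 0: the knob is at (282,200) in the wrist view against (280,200) predicted. The block sits in its seat and the robot is clear. I hand the job in.

```bash
python3 -c "
from h import *
print(workorder.close_job())"
```

```text
the job is handed in; nothing more can be done
None
```

The valve block has had its seat check and the job is handed in; no verdict is reported.

**What I did:** I swung the clamp of the nest holding the valve block over centre and down, then let go. It held by itself from about 8.7 s to 12.7 s, with the gripper first open around the knob and then lifted well clear. I then took the knob again and swung the clamp fully back open.

**Clamp down:** With the clamp down, the side and wrist views both put the knob where q ≈ 1.6 should be.

**At the end (about 18 s of the 48 s):**
- **Clamp:** the knob was within 2 pixels of its open position in the wrist view, so q ≈ 0.
- **Block:** it sat in its seat, judged by eye in the side and wrist views.
- **Robot:** the gripper was about 13 cm above the knob and the force reading was near zero.
- **Other nest:** I never went near the pump head's clamp. I did not measure its position again at the end.

**Disagreements:** The wrist camera placed the knob about 3 mm to the side of where the top and side cameras did. I used a middle value, and the grasps held. The sideways force reached about 17 N as the clamp came down, because the arc I followed was a few millimetres off. I eased it to about 8 N before letting go.

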